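# Press the specimen holder cover level and set its thumbscrew a quarter turn off the seat

### The job

Press the raised end of the loose cover plate down until the plate lies level in the specimen holder, then turn the winged thumbscrew clockwise until it seats. Back it off a quarter turn and stay there: the program finishes with the gripper still holding the screw by its wing. Leave the bottle, the cassettes and the steel rule where they are.

Things in the scene. Friction and masses are not known exactly. Their poses are not given: they have to be found in the camera images.
- holder: Grey metal holder bolted to the bench, 100 (x) by 210 (y) by 22 mm high. Origin on the bench under the middle of its recess; the block runs from y = -92 to +118 mm, z up. Recess 74 (x) by 114 (y) mm, floor 14 mm, rim 22 mm above the bench. The screw's axis stands at (0, +70) mm; two ejector pins, 8 mm across, stand in the floor at (-22, -45) and (+22, -45) mm.
- plate: Loose aluminium cover plate, 70 (x) by 110 (y) by 8 mm, 0.1 to 0.25 kg, in the recess with 2 mm play all round. Origin at the centre of its underside, z to its upper face; x and y run as the holder's. Its -y end is propped 9 mm up on the ejector pins, its +y end lies on the floor under the edge of the screw's flange (5 degrees of tilt). Pressed home its top is flush with the rim.
- ejector (a joint): Travel of the two ejector pins, m: 0 standing 9 mm proud of the recess floor (start), 0.009 pushed down flush with it. Both move together against about 5 N of friction and stay where they are pushed.
- wing (a point): Steel wing head of the thumbscrew, a flat upright bar 40 long (x) by 12 thick (y) by 30 mm high (z), with a short dark line on the top of its +x half. Site on the screw's axis at the foot of the wing, 30 mm above the bench; z up. The foot sits on a round flange 36 mm across, 24 to 30 mm above the bench. It turns with the screw and its height does not noticeably change (fine thread).
- screw (a joint): Turn of the thumbscrew in rad. It grows clockwise seen from above (tightening). Hard stop at 6.283, where the screw is seated; it starts 1.0 to 2.4 rad short of that. It turns against a light friction of 0.06 N m and stays where it is left. Seated (or at 0) the wing's x axis lies along the holder's x.
- bottle: Bystander: brown glass bottle with a black cap, 58 mm across, 115 mm high, standing. Origin at the centre of its underside.
- cassettes: Bystander: two white embedding cassettes, one on the other as one piece, 28 by 40 by 14 mm. Origin at the centre of the underside.
- rule: Bystander: flat steel rule, 28 (x) by 160 (y) by 3 mm, lying on the bench. Origin at the centre of its underside.
Not all that is in view belongs to the job. Of the things that look like the holder, the smaller one is meant. Several things have the shape of the plate; the one meant has the colours described above.

How it is judged (in metres and radians):
On the way, in this order (a step that is already met when the one before it is completed fails the run):
1. the cover plate lies level in the recess (angle between plate's own z axis and vertical below 0.025 rad and z of plate in the frame of holder between 0.012 and 0.016 m and horizontal distance between plate and holder below 0.006 m), for 0.2 s.
2. the thumbscrew is turned clockwise to its seat (value of joint screw above 6.223 rad), for 0.1 s.
At the end, for the whole second after the job is handed in: Screw at rest 90 (+-17) degrees short of its seat, its wing held by the fingers: over 8 N, TCP within 20 mm of the axis, under 45 mm above the wing foot. Plate level within 1.4 degrees, underside 12 to 16 mm above the bench, within 6 mm of the recess middle (all of step 1 and value of joint screw between 4.412 and 5.012 rad and velocity of joint screw between -0.1 and 0.1 rad/s and contact force between the fingers and screw above 8 N and z of the grasp point in the frame of wing below 0.045 m and horizontal distance between the grasp point and wing below 0.02 m); the arm keeps its last pose, push and grip.
It fails at once if the bottle is moved by more than 30 mm (distance of bottle from where it was at the start of the episode above 0.03 m).
It fails at once if the pair of cassettes is moved by more than 30 mm (distance of cassettes from where it was at the start of the episode above 0.03 m).
It fails at once if the steel rule is moved by more than 30 mm (distance of rule from where it was at the start of the episode above 0.03 m).
It also fails if it takes over 64 s, if anything falls off the work surface, if the arm or the gripper's body presses on something with over 40 N, if the wrist force passes 120 N, or if a joint passes its speed limit or range.

### The arm

A 7-joint arm with a two-finger parallel gripper is mounted at the origin on the work surface. World frame = base frame: x ahead of the robot, y to its left, z up, the work surface at z = 0. Lengths are in mm, angles in rad, forces in N, time in s.
With the tool pointing down it reaches from about 400 to 875 mm from the base axis. Payload 4.4 kg.
Tool frame: the origin (TCP) lies between the finger pads, 19 mm behind the fingertips; this is the grasp point; z points along the fingers, y is the line along which they close (so a half turn about z gives the same grasp; the last joint's range is limited). The gripper opens to 85 mm and grips with 20 to 120 N. Pads are 22 mm wide; open, the fingers measure 114 mm over their backs; the gripper's body (76 mm by 85 mm) begins 54 mm behind the grasp point. The pads swing forward as they close: fully open they stand 13 mm farther back than shut.
Start: joints at [-1.216, 0.628, 0.038, 1.517, -0.027, 0.996, -0.02], TCP at [265.498, 593.32, 250.013] pointing down, gripper open.
Joint ranges: [-3.06, 3.06], [-0.37, 2.12], [-1.25, 1.32], [0.18, 2.47], [-1.1, 4.24], [0.23, 1.98], [-2.94, 2.94]. Speed limits (rad/s): [2.57, 2.57, 3.14, 3.14, 3.14, 3.14, 3.14].

### API

Orientations are given as [roll, pitch, yaw] about the fixed x, y, z axes, in that order (R = Rz(yaw) Ry(pitch) Rx(roll)).
In Python, from cell import ctrl gives the robot as it stands.
- The arm moves only by the tool carry_out, never from a script. Its argument "deltas" is one flat list of numbers, 7 for each row, row after row: the turn, a rotation vector about the tool's x, y, z in degrees, then the shift along the tool's x, y, z in m, then the closure, from -1 (fully open) to 1 (shut). In form: [wx, wy, wz, dx, dy, dz, claw, wx, wy, wz, dx, dy, dz, claw, ...]. A call has 1 to 12 rows; each row shifts and turns the commanded pose from where the row before left it, along the tool's axes as they then stand; what a row does not reach is not made up. A row lasts 1/8 s, in which the tool goes at most 62.5 mm and 10.7 degrees, less where a joint would pass 70% of its speed; a pose out of reach is approached as far as the arm can. A call with a gripper value outside its range is refused whole. The fingers move at their own pace and stop on an object; the grip force is fixed at half the most. Time passes only in rows, so rows that do not move let the fingers close. It gives the time, the measured TCP pose, the force, the opening and the grip force at its end, in the units of the state.
- ctrl.read_state(): the state, without advancing time (a new reading comes with each control period).
- ctrl.get_image(name): name is "scene" or "top" or "wrist"; returns the picture (420x560x3 uint8, red, green, blue); there is no depth.
- ctrl.calibration(name): a dict with "mtx" (3x3 intrinsics, pixels), "R" (3x3) and "t" (3): a world point X has camera coordinates R X + t. Camera axes: x right, y down, z forward; pixel columns grow to the right and rows downward; lengths in mm; the calibration is good to about 2 mm. A picture is of the moment at which its call begins: read the wrist's pose just before it. calibration takes no time and is no camera call; for the wrist camera it gives the pose at the moment of the call.
- ctrl.finish_job(): hands the job in; it is judged then, once.
The state is a dict: "clock": time; "qpos": joint angles; "qd": joint speeds; "tau": joint torques, N m; "eef_pos": TCP position; "tool_rot": TCP orientation; "force": force on the tool from outside, world axes, zero at the start; "torque": the same for the moment, N m; "width": finger opening in mm; "gripper_force": force on a finger pad.
Only numpy, scipy, OpenCV 4.12 (cv2) and the standard library are available. Lean on these libraries where they do the work, as an engineer would, in place of code of your own. Each camera call takes 0.05 s, during which the arm holds its last target. There are 200 camera calls.

## Working session

There is one attempt and no reset: what is moved stays moved. The work goes in short steps, Python scripts to look and compute and a tool call to move; the robot and the scene stay as the last step left them, time stands still between calls to the robot, and variables do not carry over. Pictures are saved under pics/ and viewed, at most 10 in all, crops included, and the job is handed in when it is done.

Besides the shell and the picture viewer there is one more tool, called after ">>>" as a command line: name --argument value ..., lists and objects as JSON in quotes. carry_out: Moves the arm, as the interface text tells. Its arguments: {"type":"object","properties":{"deltas":{"type":"array"}},"required":["deltas"]}

```bash
mkdir -p pics
python3 - <<'E'
from cell import ctrl
import cv2,numpy as np
s=ctrl.read_state();print({k:np.round(v,3).tolist() for k,v in s.items()})
for n in("top","scene"):
    im=ctrl.get_image(n);cv2.imwrite(f"pics/{n}0.png",im[:,:,::-1]);c=ctrl.calibration(n);print(n,{k:np.round(v,3).tolist() for k,v in c.items()})
E
```

```text
{'clock': 0.0, 'qpos': [-1.216, 0.629, 0.038, 1.518, -0.027, 0.996, -0.02], 'qd': [-0.0, -0.001, 0.0, -0.0, -0.002, 0.001, 0.001], 'tau': [0.0, -56.34, 1.226, -19.345, 0.011, 0.011, -0.0], 'eef_pos': [265.242, 592.769, 249.082], 'tool_rot': [-3.14, 0.0, 2.721], 'force': [-0.131, -0.927, -0.868], 'torque': [0.005, -0.004, 0.01], 'gripper_force': 0.0, 'width': 85.025}
top {'mtx': [[522.81, 0.0, 271.54], [0.0, 522.81, 201.576], [0.0, 0.0, 1.0]], 'R': [[0.014, -1.0, 0.0], [-0.99, -0.014, -0.14], [0.14, 0.002, -0.99]], 't': [-39.038, 562.742, 896.314]}
scene {'mtx': [[444.33, 0.0, 273.201], [0.0, 444.33, 201.512], [0.0, 0.0, 1.0]], 'R': [[0.573, 0.82, -0.005], [0.714, -0.502, -0.488], [-0.403, 0.276, -0.873]], 't': [-305.577, -387.933, 1085.53]}
```

View pics/top0.png

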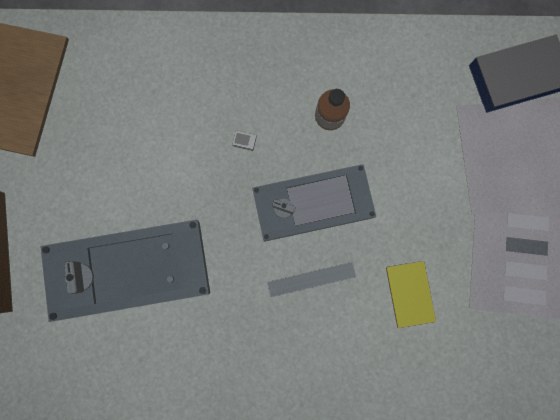

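View pics/scene0.png

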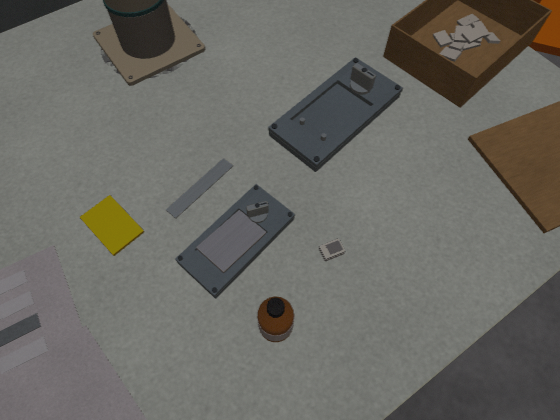

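Top view: the small holder has corners at about (255,187), (363,166), (375,214) and (266,240), with its screw at (284,206) on the left (+y) end. The scene view shows the same holder with its wing near (258,209); the larger holder is the decoy.

```bash
cat > h.py <<'E'
from cell import ctrl
import cv2,numpy as np
def ray(c,uv,z):
    d=c["R"].T@np.linalg.solve(c["mtx"],[uv[0],uv[1],1.]);o=-c["R"].T@c["t"]
    return o+d*(z-o[2])/d[2]
E
python3 - <<'E'
from h import *
out=[]
for n,g,box in(("top",[(256.5,190),(361,169),(372,214),(266.5,237)],(245,160,385,245)),("scene",[(256,188),(291,214.5),(216,291),(181,259)],(170,175,305,300))):
    im=cv2.imread(f"pics/{n}0.png");c=ctrl.calibration(n)
    gray=cv2.cvtColor(im,cv2.COLOR_BGR2GRAY).astype(float)
    P=[]
    for u,v in g:
        u0,v0=int(u)-6,int(v)-6;p=gray[v0:v0+13,u0:u0+13]
        w=np.clip(np.percentile(p,8)+8-p,0,None)
        k,lab,st,ce=cv2.connectedComponentsWithStats((w>0).astype(np.uint8))
        i=1+np.argmax(st[1:,4]);m=lab==i;yy,xx=np.nonzero(m);ww=w[m]
        q=(u0+(xx*ww).sum()/ww.sum(),v0+(yy*ww).sum()/ww.sum());P.append(ray(c,q,22)[:2])
        print(n,np.round(q,1),np.round(P[-1],1),st[i,4])
    P=np.array(P);print("sides",[np.round(np.linalg.norm(P[i]-P[i-1]),1) for i in range(4)],"mid",P.mean(0))
    x0,y0,x1,y1=box
    out.append(cv2.resize(im[y0:y1,x0:x1],None,fx=390/(x1-x0),fy=390/(x1-x0),interpolation=cv2.INTER_CUBIC))
H=max(o.shape[0] for o in out)
out=[cv2.copyMakeBorder(o,0,H-o.shape[0],0,0,cv2.BORDER_CONSTANT) for o in out]
cv2.imwrite("pics/crop0.png",np.clip(np.hstack(out)*1.6,0,255).astype(np.uint8))
E
```

```text
top [256.1 189.6] [587.4  -2.5] 18
top [360.3 167.7] [ 631.  -193.7] 20
top [371.6 213.5] [ 546.4 -213.4] 18
top [266.  236.3] [502.3 -22. ] 19
sides [np.float64(87.3), np.float64(196.1), np.float64(86.9), np.float64(196.4)] mid [ 566.7444815  -107.92601487]
scene [255.4 187.3] [504.9 -21.6] 19
scene [289.3 214.2] [589.7  -2.4] 16
scene [214.  289.8] [ 633.6 -192.9] 20
scene [179.7 257.7] [ 548.6 -212.3] 17
sides [np.float64(195.7), np.float64(87.0), np.float64(195.5), np.float64(87.2)] mid [ 569.19025191 -107.32212113]
```

View pics/crop0.png

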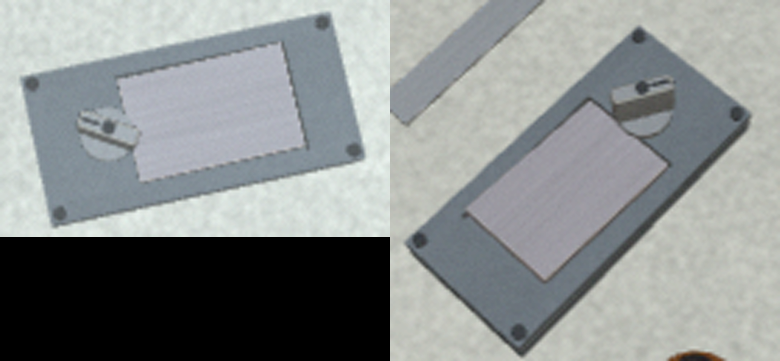

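Corner bolts in the two views put the screw axis at about (555,-52) and the holder yaw at about 0.225 rad. The wing's marked half points left and slightly up in the top crop, near (85,118), so it stands about 60° short of its seat. I'll move over the raised end with the fingers closed.

>>> carry_out --deltas '[0,0,0,-0.0425,-0.04,0,1,0,0,0,-0.0425,-0.04,0,1,0,0,0,-0.0425,-0.04,0,1,0,0,0,-0.0425,-0.04,0,1,0,0,0,-0.0425,-0.04,0,1,0,0,0,-0.0425,-0.04,0,1,0,0,0,-0.0425,-0.04,0,1,0,0,0,-0.0425,-0.04,0,1,0,0,0,-0.0425,-0.04,0,1,0,0,0,-0.0425,-0.04,0,1,0,0,0,-0.0425,-0.04,0,1,0,0,0,-0.0425,-0.04,0,1]'

```text
clock: 1.6
eef_pos: [535.3, -54.8, 249.8]
tool_rot: [3.141, -0.0, 2.721]
force: [1.2, 0.4, 0.0]
width: 0.2
gripper_force: 0.0
```

>>> carry_out --deltas '[0,0,10,0,0,0,1,0,0,10,0,0,0,1,0,0,10,0,0,0,1,0,0,10,0,0,0,1,0,0,10,0,0,0,1,0,0,10,0,0,0,1,0,0,10,0,0,0,1,0,0,10,0,0,0,1,0,0,2,0,0,0,1,0,0,0,0,0,0,1]'

```text
clock: 2.85
eef_pos: [534.8, -53.0, 249.8]
tool_rot: [-3.141, 0.0, 1.292]
force: [0.2, -0.1, 0.1]
width: 0.0
gripper_force: 0.0
```

>>> carry_out --deltas '[0,0,0,-0.047,0.0375,0,1,0,0,0,-0.047,0.0375,0,1,0,0,0,0,0,0.05,1,0,0,0,0,0,0.05,1,0,0,0,0,0,0.05,1,0,0,0,0,0,0.03,1,0,0,0,0,0,0,1]'

```text
clock: 3.72
eef_pos: [579.1, -163.7, 67.8]
tool_rot: [-3.136, -0.0, 1.291]
force: [0.2, -0.4, 0.6]
width: -0.1
gripper_force: 0.0
```

>>> carry_out --deltas '[0,0,0,0,0,0.008,1,0,0,0,0,0,0.006,1,0,0,0,0,0,0.004,1,0,0,0,0,0,0.003,1,0,0,0,0,0,0.003,1,0,0,0,0,0,0,1]'

```text
clock: 4.47
eef_pos: [581.3, -164.6, 46.2]
tool_rot: [3.141, 0.0, 1.29]
force: [0.5, -0.9, 2.4]
width: 0.1
gripper_force: 0.9
```

>>> carry_out --deltas '[0,0,0,0,0,0.001,1,0,0,0,0,0,0.001,1,0,0,0,0,0,0.001,1,0,0,0,0,0,0.001,1,0,0,0,0,0,0.001,1,0,0,0,0,0,0,1]'

```text
clock: 5.22
eef_pos: [581.1, -164.5, 41.0]
tool_rot: [3.141, 0.0, 1.289]
force: [1.2, -1.6, 3.5]
width: -0.3
gripper_force: 1.8
```

>>> carry_out --deltas '[0,0,0,0,0,0.0005,1,0,0,0,0,0,0.0005,1,0,0,0,0,0,0,1]'

```text
clock: 5.6
eef_pos: [581.1, -164.4, 40.8]
tool_rot: [3.141, -0.0, 1.29]
force: [0.1, -0.6, 10.2]
width: -0.2
gripper_force: 4.8
```

>>> carry_out --deltas '[0,0,0,0,0,0.0005,1,0,0,0,0,0,0.0005,1,0,0,0,0,0,0.0005,1,0,0,0,0,0,0,1,0,0,0,0,0,0,1]'

```text
clock: 6.22
eef_pos: [581.1, -164.5, 40.7]
tool_rot: [3.141, -0.001, 1.289]
force: [-3.3, 0.2, 19.7]
width: -0.1
gripper_force: 10.4
```

>>> carry_out --deltas '[0,0,0,0,0,-0.05,1,0,0,0,0,0,-0.05,0,0,0,0,0,0,-0.04,-1,0,0,0,0.05,-0.022,0,-1,0,0,0,0.05,-0.022,0,-1,0,0,0,0,0,0,-1,0,0,0,0,0,0,-1]'

```text
clock: 7.1
eef_pos: [565.5, -55.6, 177.9]
tool_rot: [-3.139, 0.0, 1.291]
force: [1.2, -0.3, -0.8]
width: 85.5
gripper_force: 0.0
```

Run:
```python
from h import *
s=ctrl.read_state();c=ctrl.calibration("wrist");im=ctrl.get_image("wrist")[:,:,::-1];t=ctrl.get_image("top")[:,:,::-1];sc=ctrl.get_image("scene")[:,:,::-1]
cv2.imwrite("pics/w1.png",im);cv2.imwrite("pics/t1.png",t);cv2.imwrite("pics/s1.png",sc)
np.savez("w1.npz",**c);print(s["eef_pos"],s["tool_rot"],s["clock"])
for p in([555.3,-52,60],[555.3,-52,30],[581,-164,22]):
    q=c["mtx"]@(c["R"]@np.array(p)+c["t"]);print(q[:2]/q[2])
```

```text
[565.46239545 -55.60386109 177.92477117] [-3.13941872e+00  4.72478801e-04  1.29053918e+00] 7.1
[265.91774912 208.29155703]
[267.4945845  195.38346644]
[332.82021525 302.63371031]
```

View pics/w1.png

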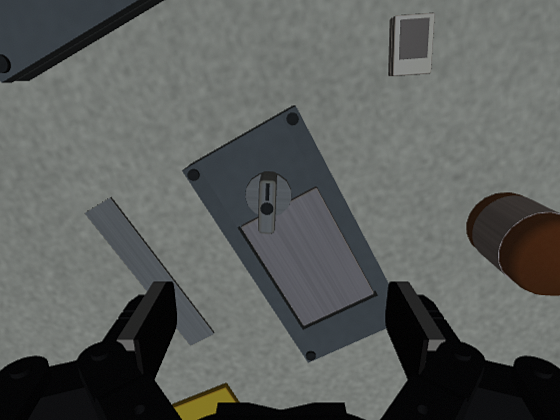

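The wrist view shows the plate down in its recess. The wing is upright in the picture, from (268,174) to (266.5,232), with its hub at (266,208), which matches the predicted axis.

Run:
```python
from h import *
c=dict(np.load("w1.npz"));im=cv2.imread("pics/w1.png");g=cv2.cvtColor(im,cv2.COLOR_BGR2GRAY)
# dark mark on wing top + hub: principal axis
m=((g<45).astype(np.uint8));m[:178]=0;m[216:]=0;m[:,:259]=0;m[:,275:]=0
n,l,st,ce=cv2.connectedComponentsWithStats(m)
pts=sorted([(st[i,4],tuple(np.round(ce[i],1))) for i in range(1,n)])[-3:];print(pts)
ps=[ray(c,p[1],60) for p in pts if p[0]>8]
for p in ps:print(np.round(p,1))
a,b=sorted([p[1] for p in pts if p[0]>8],key=lambda q:q[1])[:2]
d=(ray(c,a,60)-ray(c,b,60));print("wing deg",np.degrees(np.arctan2(d[1],d[0])))
s=ctrl.read_state();print(s["eef_pos"],s["tool_rot"],np.round(s["qpos"],2))
```

```text
[(np.int32(32), (np.float64(267.0), np.float64(178.7))), (np.int32(50), (np.float64(267.1), np.float64(191.6))), (np.int32(120), (np.float64(266.5), np.float64(208.4)))]
[562.1 -32.1  60. ]
[559.5 -40.7  60. ]
[555.7 -52.2  60. ]
wing deg 73.69629391977396
[566.00669223 -57.55992635 178.24733899] [-3.14095922e+00  8.83274808e-04  1.28732841e+00] [-0.24  0.65  0.46  1.83 -0.4   0.76  0.15]
```

>>> carry_out --deltas '[0,0,0,0.0023,-0.0116,0,-1,0,0,0,0,0,0.05,-1,0,0,0,0,0,0.04,-1,0,0,0,0,0,0.02,-1,0,0,0,0,0,0,-1,0,0,0,0,0,0,-1]'

```text
clock: 8.0
eef_pos: [556.1, -50.9, 69.3]
tool_rot: [3.141, -0.0, 1.289]
force: [0.3, -0.1, -0.2]
width: 85.8
gripper_force: 0.0
```

>>> carry_out --deltas '[0,0,0,-0.001,0,0.01,-1,0,0,0,0,0,0.0055,-1,0,0,0,0,0,0,0,0,0,0,0,0,0,0.5,0,0,0,0,0,0,1,0,0,0,0,0,0,1,0,0,0,0,0,0,1,0,0,0,0,0,0,1,0,0,0,0,0,0,1,0,0,0,0,0,0,1]'

```text
clock: 9.25
eef_pos: [556.2, -51.6, 53.3]
tool_rot: [3.14, -0.0, 1.29]
force: [1.7, -0.6, 4.1]
width: 10.8
gripper_force: 61.8
```

>>> carry_out --deltas '[0,0,6,0,0,0,1,0,0,6,0,0,0,1,0,0,6,0,0,0,1,0,0,6,0,0,0,1,0,0,6,0,0,0,1,0,0,0,0,0,0,1]'

```text
clock: 10.0
eef_pos: [556.6, -51.8, 53.3]
tool_rot: [3.14, -0.001, 0.767]
force: [4.1, -0.4, 3.6]
width: 11.0
gripper_force: 61.9
```

>>> carry_out --deltas '[0,0,6,0,0,0,1,0,0,6,0,0,0,1,0,0,6,0,0,0,1,0,0,6,0,0,0,1,0,0,4,0,0,0,1,0,0,0,0,0,0,1]'

```text
clock: 10.75
eef_pos: [556.8, -52.2, 53.3]
tool_rot: [3.14, -0.002, 0.279]
force: [3.9, -1.7, 2.0]
width: 10.9
gripper_force: 61.8
```

```bash
python3 -c "
from cell import ctrl
s=ctrl.read_state();print(s['eef_pos'],s['tool_rot'],s['force'],s['torque'],s['width'])"
```

```text
[556.78731478 -52.23435364  53.31441832] [ 3.13953738e+00 -1.87109197e-03  2.78942003e-01] [ 3.94135763 -1.72347608  2.03437792] [-0.36771308 -0.95280255 -0.07302579] 10.864329201310278
```

>>> carry_out --deltas '[0,0,1,0,0,0,1,0,0,1,0,0,0,1,0,0,1,0,0,0,1,0,0,1,0,0,0,1,0,0,0,0,0,0,1]'

```text
clock: 11.38
eef_pos: [556.8, -52.3, 53.3]
tool_rot: [3.139, -0.002, 0.213]
force: [4.7, -3.2, 3.3]
width: 10.8
gripper_force: 62.1
```

```bash
python3 -c "
from cell import ctrl
s=ctrl.read_state();print(s['eef_pos'],s['tool_rot'],s['force'],s['torque'],s['width'])"
```

```text
[556.76576747 -52.26634609  53.30696446] [ 3.13940272e+00 -1.61073837e-03  2.12634874e-01] [ 4.68507149 -3.24225672  3.32687142] [-0.45935329 -1.03776997  0.80617733] 10.827739136255413
```

>>> carry_out --deltas '[0,0,1,0,0,0,1,0,0,1,0,0,0,1,0,0,0,0,0,0,1]'

```text
clock: 11.75
eef_pos: [556.8, -52.2, 53.4]
tool_rot: [3.139, -0.001, 0.181]
force: [4.9, -2.2, 3.8]
width: 10.9
gripper_force: 71.4
```

```bash
python3 -c "
from cell import ctrl
s=ctrl.read_state();print(s['eef_pos'],s['tool_rot'],s['force'],s['torque'],s['width'])"
```

```text
[556.81309613 -52.24319251  53.37067741] [ 3.13902079e+00 -1.34337869e-03  1.81075473e-01] [ 4.85087328 -2.21938315  3.81549463] [-0.54306179 -1.04425362  1.56752183] 10.850529145973837
```

>>> carry_out --deltas '[0,0,-8,0,0,0,1,0,0,-8,0,0,0,1,0,0,-8,0,0,0,1,0,0,-8,0,0,0,1,0,0,-8,0,0,0,1,0,0,-8,0,0,0,1,0,0,-8,0,0,0,1,0,0,-8,0,0,0,1,0,0,-8,0,0,0,1,0,0,-8,0,0,0,1,0,0,-8,0,0,0,1,0,0,-4,0,0,0,1]'

```text
clock: 13.25
eef_pos: [555.7, -51.6, 53.3]
tool_rot: [3.141, -0.0, 1.784]
force: [2.7, -0.5, 4.8]
width: 11.3
gripper_force: 61.9
```

>>> carry_out --deltas '[0,0,0,0,0,0,1,0,0,0,0,0,0,1,0,0,0,0,0,0,1,0,0,0,0,0,0,1]'

```text
clock: 13.75
eef_pos: [555.7, -51.6, 53.3]
tool_rot: [3.141, 0.0, 1.779]
force: [2.1, -1.9, 6.0]
width: 11.1
gripper_force: 62.1
```

Run:
```python
from h import *
s=ctrl.read_state();print({k:np.round(v,3).tolist() for k,v in s.items() if k!="tau"})
o=[ctrl.get_image("top")[160:245,245:385,::-1],ctrl.get_image("scene")[175:300,170:305,::-1]]
o=[cv2.resize(x,(390,int(390*x.shape[0]/x.shape[1])),interpolation=cv2.INTER_CUBIC) for x in o]
H=max(x.shape[0] for x in o);o=[cv2.copyMakeBorder(x,0,H-x.shape[0],0,0,cv2.BORDER_CONSTANT) for x in o]
cv2.imwrite("pics/end.png",np.clip(np.hstack(o)*1.6,0,255).astype(np.uint8))
```

```text
{'clock': 13.75, 'qpos': [-0.089, 0.8, 0.205, 1.923, -0.34, 0.452, 0.571], 'qd': [-0.001, 0.001, 0.0, -0.0, 0.002, 0.001, 0.001], 'eef_pos': [555.749, -51.567, 53.281], 'tool_rot': [3.141, 0.0, 1.779], 'force': [2.126, -1.901, 6.018], 'torque': [-0.152, -0.49, 0.046], 'gripper_force': 62.055, 'width': 11.127}
```

View pics/end.png

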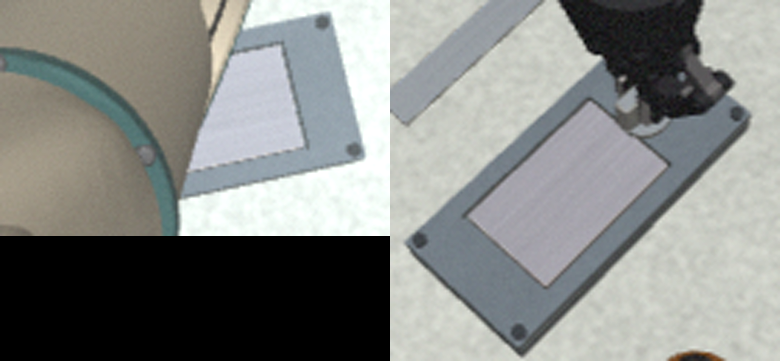

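The crops show the plate flush in its recess (right crop, (465,215) to (670,165)). The fingers hold the wing near (640,110). The tool yaw is 1.78 against 1.796 wanted, so I'm handing in.

```bash
python3 -c "
from cell import ctrl
print(ctrl.finish_job())"
```

```text
the job is handed in; nothing more can be done
None
```

I handed the job in at 13.75 s, with no verdict shown: the plate is pressed level, the screw was turned to its stop and backed off about 89°, and the gripper still holds the wing at about 62 N.

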